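Tighten the last stand's nut with a pin wrench in short strokes

ROBOT

A 6-joint arm with a two-finger parallel gripper is mounted at the origin on the work surface; the furniture and walls round the work are solid. World frame = base frame: x ahead of the robot, y to its left, z up, the work surface at z = 0. Lengths are in mm, angles in rad, forces in N, time in s.
With the tool pointing down it reaches from about 275 to 1000 mm from the base axis. Payload 8.4 kg.
Tool frame: the origin (TCP) lies midway between the tips of the shut fingers; the grasp point (between the pads) lies 19 mm behind it; z points along the fingers, x is the direction in which the jaws open and shut, and the axes are right-handed (so a half turn about z gives the same grasp; the last joint's range is limited). The gripper opens to 85 mm and grips with 20 to 120 N. Pads are 22 mm wide; open, the fingers measure 114 mm over their backs; the gripper's body (76 mm by 85 mm) begins 54 mm behind the grasp point. The pads swing forward as they close: fully open they stand 13 mm farther back than shut.
Start: joints at [1.115, 0.353, 1.633, -0, 1.155, -0.002], TCP at [273.989, 561.745, 231.281] pointing down, gripper open.
Joint ranges: [-2.63, 2.63], [-0.92, 2.1], [0.06, 2.66], [-1.3, 4.44], [0, 2.69], [-3.02, 3.02]. Speed limits (rad/s): [2.22, 2.22, 2.79, 3.14, 3.14, 3.14].

INTERFACE

Orientations are given as [roll, pitch, yaw] about the fixed x, y, z axes, in that order (R = Rz(yaw) Ry(pitch) Rx(roll)).
In Python, from rig import sense, grab_frame, camera_model, job gives the robot as it stands.
- The arm moves only by the tool arm_command, never from a script. Its argument "plan" is a list of rows, each an object with "translation": the shift along the tool's x, y, z in cm, a list of three; "twist": the turn about the tool's z in rad; "gripper": the opening, from 0 (shut) to 1 (fully open). A call has exactly 5 rows; each row is the pose to reach, as a shift and turn from the pose measured when the call began, along the tool's axes at that moment; what a row does not reach only later rows make up. A row lasts 1/12 s, in which the tool goes at most 41.7 mm and 7.16 degrees, less where a joint would pass 70% of its speed; a pose out of reach is approached as far as the arm can. A call with a gripper value outside its range is refused whole. The fingers move at their own pace and stop on an object; "squeeze" is the grip in N (left out, the last holds). Time passes only in rows, so rows that repeat a pose let the fingers close, or fill a call up. It gives the time, the measured TCP pose, the force and the opening at its end, in the units of the state.
- sense(): the state, without advancing time (a new reading comes with each control period).
- grab_frame(name): name is "side" or "top" or "wrist"; returns the picture (480x640x3 uint8, blue, green, red); there is no depth.
- camera_model(name): a dict with "fx", "fy", "cx", "cy" (pixels), "pose" (4x4, takes a point from camera to world coordinates). Camera axes: x right, y down, z forward; pixel columns grow to the right and rows downward; lengths in mm; the calibration is good to about 2 mm. A picture is of the moment at which its call begins: read the wrist's pose just before it. camera_model takes no time and is no camera call; for the wrist camera it gives the pose at the moment of the call.
- job.sign_off(): hands the job in, once; it reports no verdict.
The state is a dict: "clock": time; "qpos": joint angles; "qvel": joint speeds; "joint_efforts": joint torques, N m; "eef_pos": TCP position; "tcp_rot": TCP orientation; "contact_force": force on the tool from outside, world axes, zero at the start; "wrist_torque": the same for the moment, N m; "opening": opening from 0.0 (shut) to 1.0 (fully open).
Only numpy, scipy, OpenCV 4.12 (cv2) and the standard library are available. Lean on these libraries where they do the work, as an engineer would, in place of code of your own. Each camera call takes 0.05 s, during which the arm holds its last target.

TASK

Tighten the brass slotted nut of the grey last stand with the steel two-pin wrench: turn it clockwise, seen from above, until its red lug points at the green mark on the stand's side wall. The walls allow only a short swing, so at the end of each stroke lift the wrench off, bring it back and reseat it in the next slots; turn the nut with the wrench alone. Finally let go and leave the wrench seated on the nut, and do not move the hammer, spool, tin or awl.

Things in the scene. Friction and masses are not known exactly. Their poses are not given: they have to be found in the camera images.
- bracket: Grey last stand, fixed: base plate 175 x 124 x 6 mm; round the nut 12 mm walls, 56 mm high, closed at +x and +-y (inner faces 48 to 50 mm from the axis), open to -x, with a cheek either side of the opening; behind (+x) a platform with a dark green boot last, 230 mm along y, centred at x = 100 mm, top at z = 201 mm. Origin: on the nut's vertical axis, at the table top (z = 0).
- cheek_end (a point): Outer end of the +y cheek, on its top (z = 56 mm). The two cheeks (42 to 82 mm from the axis) stop the seated wrench when its handle has swung 42 degrees (0.73 rad) to either side of the bracket's -x; farther than 85 mm from the axis nothing stands in the handle's or a gripper's way.
- green_mark (a point): Middle of the green mark, 36 mm long, on top of the stand's +y side wall (another green patch lies on the plate below it). Seen from the nut's axis it spans 1.27 +- 0.3 rad counter-clockwise from the bracket's +x.
- nut_axis (a point): Point on the nut's axis at the upper face of the base plate, 6 mm over the table; the wrench's pin tips come to this height when fully seated.
- nut_turn (a joint): Nut angle q in rad, growing clockwise seen from above; starts at 0 to 0.15. The red lug points at 3.22 - q (counter-clockwise from the bracket's +x): at the green mark's middle at q = 1.95, its ends at 1.65 and 2.25. The wrench drops in where its yaw minus the bracket's is 0.60 - q + k * 1.047. The nut stays where it is left and needs about 0.06 N m to turn.
- nut: The brass nut: hub 28 mm across with six radial lugs, 9 mm wide, reaching 30 mm from the axis, one painted red; between them six slots. The lugs' tops are 20 mm over the table. Origin on the axis, 6.5 mm over the table.
- pin_wrench: Steel pin wrench, 0.22 kg, loose on the table. Straight bar 14 mm wide, 16 mm high, mid-height z = 26 mm, from the head (64 x 18 mm) at the origin along -x to a round end with a foot at x = -160 mm. Two pins, 8 mm thick, 18 mm long, point down from the head at x = +-24 mm. Origin: mid-head, level with pin tips and foot (z = 0 on the table).
- wrench_grip (a point): Middle of the blue grip strip on the wrench's bar, x = -120 mm, z = 26 mm in the wrench's frame: grip here across the bar (14.6 mm). Seated, the pins have 3.5 mm (8 degrees) play to each side in the slots, and reach 14 mm below the lugs' tops: a lift of 20 to 30 mm frees them. Let go when seated, the wrench settles 2 degrees, foot on the table.
- hammer: Cobbler's hammer with a wooden handle, 107 x 258 x 28 mm, lying on the table, not needed. Origin under its middle, length along its y.
- spool_red: Spool of dark red thread, 39 mm across, 51 mm high, standing, not needed. Origin under its middle.
- wax_tin: Small round tin with a green label and a black cap, 62 mm across, 52 mm high, not needed. Origin under its middle.
- awl_green: Awl with a green handle, 28 x 147 x 28 mm, lying, not needed. Origin under its middle, length along its y.
There are look-alikes about, which are no part of the job. There is more than one size of the pin_wrench; the job needs the larger.

How it is judged:
By the outcome, as a careful person would: the job done as asked, in the order asked, and still so for the second after the job is handed in, with the robot touching nothing.
It also fails if it takes over 61 s, if anything falls off the work surface, if the arm or the gripper's body presses on something with over 40 N, if the wrist force passes 120 N, or if a joint passes its speed limit or range.

## Working session

There is one attempt and no reset: what is moved stays moved. The work goes in short steps, Python scripts to look and compute and a tool call to move; the robot and the scene stay as the last step left them, time stands still between calls to the robot, and variables do not carry over. Pictures are saved under pics/ and viewed, and the job is handed in when it is done.

Besides the shell and the picture viewer there is one more tool, called after "Call:" as name(argument=value, ...), one argument or row to a line, values as JSON. arm_command: Moves the arm, as the interface text tells. Its arguments: {"type":"object","properties":{"plan":{"type":"array","items":{"type":"object","properties":{"translation":{"type":"array","items":{"type":"number"}},"twist":{"type":"number"},"gripper":{"type":"number"}}}},"squeeze":{"type":"number"}},"required":["plan"]}

```bash
ls; mkdir -p pics
python3 - <<'E'
from rig import sense, grab_frame, camera_model
import cv2,json
s=sense();print(s)
for n in("top","side","wrist"):
    m=camera_model(n);print(n,m)
    cv2.imwrite(f"pics/{n}0.png",grab_frame(n))
E
```

```text
pics
{'clock': 0.0, 'qpos': array([ 1.11458052e+00,  3.53632459e-01,  1.63415192e+00, -2.67025767e-05,
        1.15519730e+00, -2.40756259e-03]), 'qvel': array([-3.73146756e-04, -1.12028821e-03,  2.56359729e-03,  1.32600674e-05,
        1.27218058e-03, -1.94375179e-03]), 'joint_efforts': array([ 1.76397873e-03, -6.05248332e+01, -3.42054641e+01,  2.08237020e-04,
        9.66766354e-03,  5.07948755e-05]), 'eef_pos': array([273.79282933, 561.29903087, 230.56386932]), 'tcp_rot': array([3.14157158e+00, 1.38908042e-03, 1.11699887e+00]), 'contact_force': array([-0.69617076, -0.47376859, -0.76078482]), 'wrist_torque': array([-0.01767786,  0.02678586, -0.00879788]), 'opening': 1.006734202741033}
top {'fx': 494.1708009563398, 'fy': 494.1708009563398, 'cx': 317.6307982242525, 'cy': 241.74606834072873, 'pose': array([[ 8.77537677e-03, -9.97524267e-01,  6.97734115e-02,
         3.72627442e+02],
       [-9.99961038e-01, -8.82075198e-03, -3.42240479e-04,
         4.65858815e+01],
       [ 9.56847141e-04, -6.97676897e-02, -9.97562807e-01,
         1.17206825e+03],
       [ 0.00000000e+00,  0.0000000
[... 265 characters left out ...]
539742e-01, -4.93991607e-01,  8.46495282e-01,
        -9.83973124e+02],
       [-1.37247425e-02, -8.62202870e-01, -5.06377174e-01,
         6.75559385e+02],
       [ 0.00000000e+00,  0.00000000e+00,  0.00000000e+00,
         1.00000000e+00]])}
wrist {'fx': 388.0093842465542, 'fy': 388.0093842465542, 'cx': 323.2085211511209, 'cy': 239.6481817419881, 'pose': array([[ 4.38228534e-01,  8.67164740e-01,  2.36603181e-01,
         2.14199575e+02],
       [ 8.98862236e-01, -4.22316876e-01, -1.17026220e-01,
         5.91362156e+02],
       [-1.55949515e-03,  2.63957893e-01, -9.64532943e-01,
         3.72461763e+02],
       [ 0.00000000e+00,  0.00000000e+00,  0.00000000e+00,
         1.00000000e+00]])}
```

View pics/top0.png

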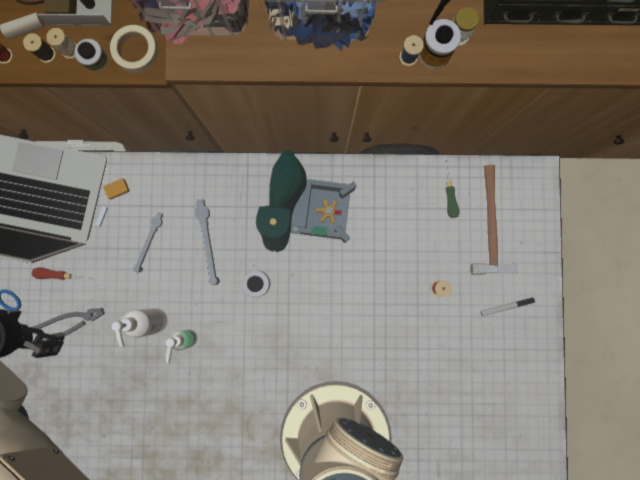

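View pics/side0.png

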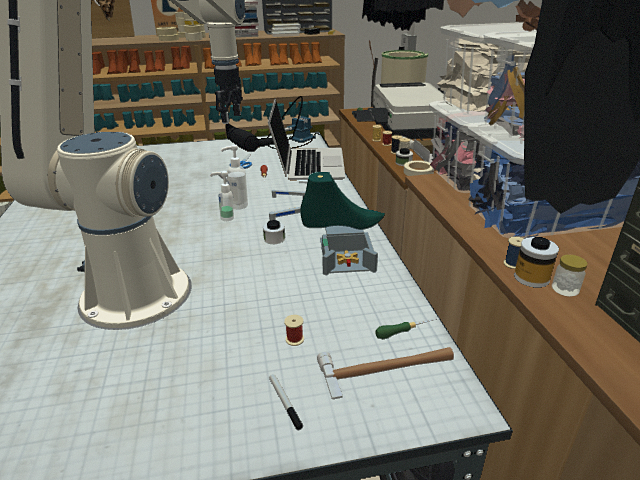

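View pics/wrist0.png

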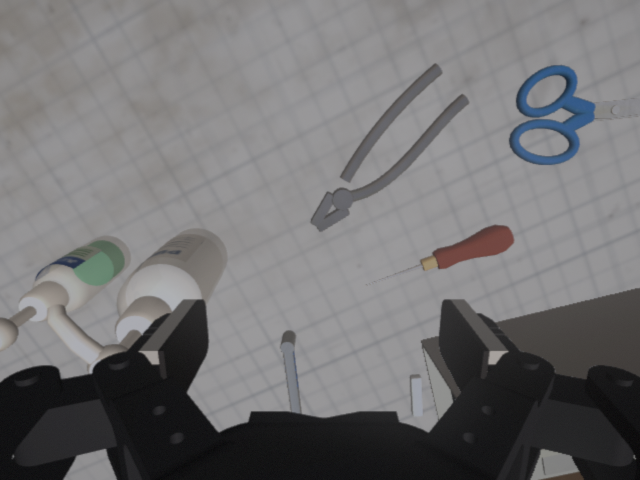

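The top view shows the stand at about (325,210) px with its opening to image right. The larger wrench is at about (203,205)–(213,283), and the smaller look-alike is at (157,215)–(138,270). I'll zoom in on these.

Run:
```python
import cv2,numpy as np
t=cv2.imread("pics/top0.png")
a=cv2.resize(t[150:300,120:360],None,fx=3.3,fy=3.3,interpolation=cv2.INTER_CUBIC);cv2.imwrite("pics/top0z.png",a)
b=cv2.resize(t[165:255,285:375],None,fx=6.6,fy=6.6,interpolation=cv2.INTER_CUBIC);cv2.imwrite("pics/top0b.png",b)
```

```text
(no output)
```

View pics/top0z.png

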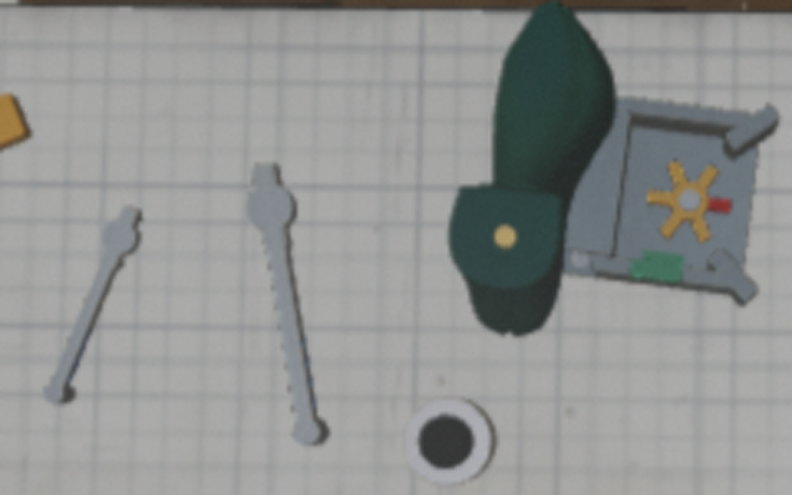

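View pics/top0b.png

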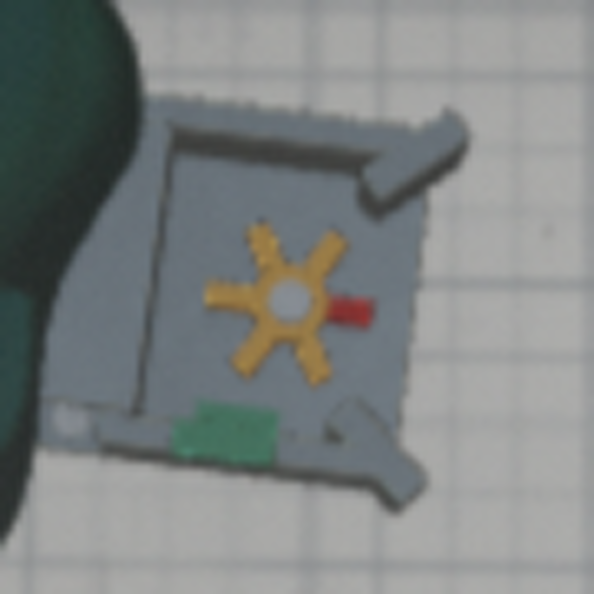

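```bash
cat > h.py <<'E'
import numpy as np,cv2
from rig import sense, grab_frame, camera_model
def ray(m,uv,z):
    uv=np.atleast_2d(np.array(uv,float)); P=np.array(m["pose"])
    d=np.c_[(uv[:,0]-m["cx"])/m["fx"],(uv[:,1]-m["cy"])/m["fy"],np.ones(len(uv))]@P[:3,:3].T
    o=P[:3,3]; z=np.broadcast_to(z,len(uv)); return o+d*((z-o[2])/d[:,2])[:,None]
def proj(m,X):
    X=np.atleast_2d(np.array(X,float));P=np.array(m["pose"]);c=(X-P[:3,3])@P[:3,:3]
    return np.c_[m["cx"]+m["fx"]*c[:,0]/c[:,2],m["cy"]+m["fy"]*c[:,1]/c[:,2]]
E
python3 - <<'E'
from h import *
t=cv2.imread("pics/top0.png");m=camera_model("top")
hsv=cv2.cvtColor(t,cv2.COLOR_BGR2HSV)
roi=np.zeros(t.shape[:2],np.uint8);roi[190:235,305:355]=1
def cen(mask,z,name):
    n,l,s,c=cv2.connectedComponentsWithStats(mask.astype(np.uint8))
    for i in range(1,n):
        if s[i,4]>8: print(name,s[i,4],c[i],ray(m,c[i],z).round(1))
H,S,V=hsv[...,0],hsv[...,1],hsv[...,2]
brass=(H>12)&(H<30)&(S>90)&(roi>0);red=((H<8)|(H>172))&(S>120)&(roi>0)
cen(brass,20,"brass");cen(red,20,"red")
roi[:]=0;roi[215:245,305:335]=1
cen((H>60)&(H<90)&(S>70)&(roi>0),56,"green")
b=lambda p:(np.array(p,float)+.5)/6.6-.5+[285,165]
pts={"hub":((290,300),20),"redtip":((375,313),20),"platecR":((428,190),6),"plateBR":((400,440),6),
"wallTopA":((172,132),56),"wallTopB":((137,412),56),"innerN1":((172,132),56),"innerN2":((385,160),56),"outS1":((100,447),56),"outS2":((375,485),56),"cheekS":((400,508),56),"cheekS2":((428,480),56),"cheekN":((462,120),56)}
for k,(p,z) in pts.items(): print(k,b(p).round(1),ray(m,b(p),z)[0].round(1))
# wrench
g=t[190:295,185:230].astype(int)
roi[:]=0;roi[195:290,190:222]=1
mask=((V<165)&(roi>0)).astype(np.uint8)
n,l,s,c=cv2.connectedComponentsWithStats(mask);i=1+np.argmax(s[1:,4]);print(s[i],c[i])
ys,xs=np.nonzero(l==i)
z=cv2.resize(t[190:295,180:235],None,fx=5.6,fy=5.6,interpolation=cv2.INTER_CUBIC)
z2=cv2.resize(cv2.cvtColor(((l==i)*255).astype(np.uint8),cv2.COLOR_GRAY2BGR)[190:295,180:235],None,fx=5.6,fy=5.6)
cv2.imwrite("pics/wr.png",np.hstack([z,z2]))
E
```

```text
brass 186 [327.04301075 210.58602151] [[526.7  24.7  20. ]]
red 17 [337.64705882 211.94117647] [[ 5.237e+02 -2.000e-01  2.000e+01]]
green 114 [319.         230.28947368] [[476.8  43.3  56. ]]
hub [328.5 210. ] [528.1  21.3  20. ]
redtip [341.4 212. ] [523.7  -9.   20. ]
platecR [349.4 193.4] [570.4 -28.5   6. ]
plateBR [345.2 231.2] [479.7 -18.9   6. ]
wallTopA [310.6 184.6] [581.3  63.3  56. ]
wallTopB [305.3 227. ] [484.   74.4  56. ]
innerN1 [310.6 184.6] [581.3  63.3  56. ]
innerN2 [342.9 188.8] [572.2 -10.4  56. ]
outS1 [299.7 232.3] [471.8  87.   56. ]
outS2 [341.4 238.1] [459.5  -7.6  56. ]
cheekS [345.2 241.5] [451.7 -16.2  56. ]
cheekS2 [349.4 237.3] [461.4 -25.7  56. ]
cheekN [354.6 182.8] [586.4 -37.   56. ]
[ 190  195   32   95 1638] [204.1953602  240.55555556]
```

View pics/wr.png

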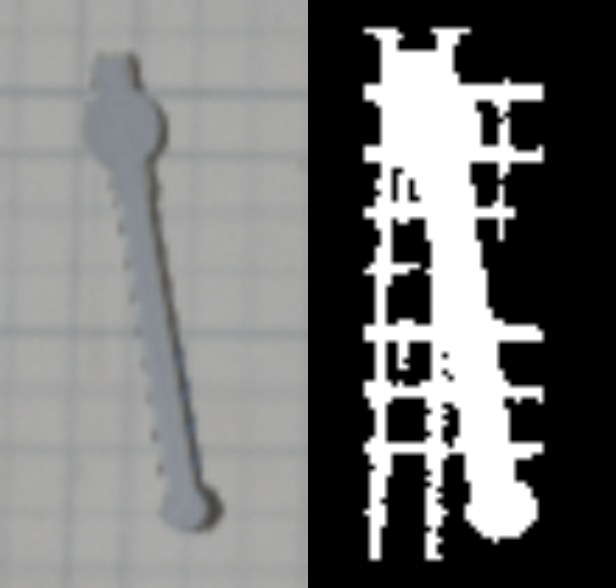

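Run:
```python
from h import *
m=camera_model("top")
a=ray(m,[(201.3,212.4),(213.4,279.7)],34);print(a)
d=a[0]-a[1];print(np.linalg.norm(d),np.arctan2(d[1],d[0]))
u=d/np.linalg.norm(d);print("grip",a[0]-u*120, a[1]+40*u)
```

```text
[[518.02360769 316.40496064  34.        ]
 [362.7677177  284.7143885   34.        ]]
158.4571984444321 0.201352332910237
grip [400.44796593 292.40561764  34.        ] [401.95959828 292.7141695   34.        ]
```

```bash
cat >> h.py <<'E'
from scipy.spatial.transform import Rotation as Ro
def rel(x,y,z,yaw):
    s=sense();R=Ro.from_euler("xyz",s["tcp_rot"]).as_matrix();d=R.T@(np.array([x,y,z])-s["eef_pos"])
    tw=-(yaw-s["tcp_rot"][2]);return (d/10).round(2),round((tw+np.pi)%(2*np.pi)-np.pi,3)
def show():
    s=sense();print("t",round(s["clock"],2),"p",s["eef_pos"].round(1),"r",s["tcp_rot"].round(3),"f",s["contact_force"].round(1),"tq",s["wrist_torque"].round(2),"o",round(s["opening"],3),"q6",s["qpos"][5].round(2))
E
python3 -c "
from h import *
print(rel(401,292.5,200,-1.37))"
```

```text
(array([-18.59,  23.22,   3.09]), np.float64(2.487))
```

Call:
arm_command(
  plan=[
    {"translation": [-3, 4, 0], "twist": 0.12, "gripper": 1},
    {"translation": [-6, 7.7, 0], "twist": 0.24, "gripper": 1},
    {"translation": [-9, 11.5, 0], "twist": 0.37, "gripper": 1},
    {"translation": [-12, 15, 0], "twist": 0.5, "gripper": 1},
    {"translation": [-15, 19, 0], "twist": 0.62, "gripper": 1},
  ],
)

```text
clock: 0.57
eef_pos: [363.9, 371.9, 230.6]
tcp_rot: [3.141, 0.001, 0.496]
contact_force: [1.6, 0.1, -0.2]
opening: 0.996
```

```bash
python3 -c "
from h import *
show();print(rel(401,292.5,200,-1.37))"
```

```text
t 0.57 p [363.9 371.9 230.6] r [3.141e+00 1.000e-03 4.960e-01] f [ 1.6  0.1 -0.2] tq [ 0.02 -0.01 -0.05] o 0.996 q6 0.3
(array([-0.52,  8.75,  3.07]), np.float64(1.866))
```

Call:
arm_command(
  plan=[
    {"translation": [-0.1, 1.8, 0], "twist": 0.125, "gripper": 1},
    {"translation": [-0.2, 3.6, 0], "twist": 0.25, "gripper": 1},
    {"translation": [-0.3, 5.4, 0], "twist": 0.375, "gripper": 1},
    {"translation": [-0.4, 7.2, 0], "twist": 0.5, "gripper": 1},
    {"translation": [-0.5, 8.8, 0], "twist": 0.62, "gripper": 1},
  ],
)

```text
clock: 0.98
eef_pos: [401.7, 291.0, 230.6]
tcp_rot: [3.14, 0.001, -0.13]
contact_force: [0.1, 0.4, -0.1]
opening: 1.001
```

Call:
arm_command(
  plan=[
    {"translation": [0, 0, 0.5], "twist": 0.125, "gripper": 1},
    {"translation": [0, 0, 1], "twist": 0.25, "gripper": 0.8},
    {"translation": [0, 0, 2], "twist": 0.375, "gripper": 0.7},
    {"translation": [0, 0, 3], "twist": 0.5, "gripper": 0.6},
    {"translation": [0, 0, 3], "twist": 0.62, "gripper": 0.6},
  ],
)

```text
clock: 1.4
eef_pos: [400.7, 290.1, 198.8]
tcp_rot: [3.137, 0.0, -0.754]
contact_force: [-0.5, 0.2, 0.7]
opening: 0.601
```

Call:
arm_command(
  plan=[
    {"translation": [0, 0, 0.5], "twist": 0.125, "gripper": 0.6},
    {"translation": [0, 0, 1], "twist": 0.25, "gripper": 0.6},
    {"translation": [0, 0, 2], "twist": 0.375, "gripper": 0.6},
    {"translation": [0, 0, 2], "twist": 0.5, "gripper": 0.6},
    {"translation": [0, 0, 2], "twist": 0.625, "gripper": 0.6},
  ],
)

```text
clock: 1.82
eef_pos: [400.2, 289.7, 178.0]
tcp_rot: [3.136, -0.003, -1.379]
contact_force: [0.1, -0.1, 0.6]
opening: 0.599
```

```bash
python3 -c "
from h import *
show();print(rel(401,292.5,200,-1.37))
m=camera_model('wrist');cv2.imwrite('pics/w1.png',grab_frame('wrist'));np.save('w1.npy',m['pose'])
print(m['pose'])
"
```

```text
t 1.82 p [400.2 289.7 178. ] r [ 3.136e+00 -3.000e-03 -1.379e+00] f [ 0.1 -0.1  0.6] tq [-0.01 -0.05 -0.05] o 0.599 q6 2.0
(array([-0.25, -0.12, -2.2 ]), np.float64(-0.009))
[[ 1.90638192e-01 -9.45268077e-01 -2.64811899e-01  4.66983695e+02]
 [-9.81655538e-01 -1.82723657e-01 -5.44469373e-02  3.03537851e+02]
 [ 3.07955310e-03  2.70333733e-01 -9.62761751e-01  3.19498177e+02]
 [ 0.00000000e+00  0.00000000e+00  0.00000000e+00  1.00000000e+00]]
```

View pics/w1.png

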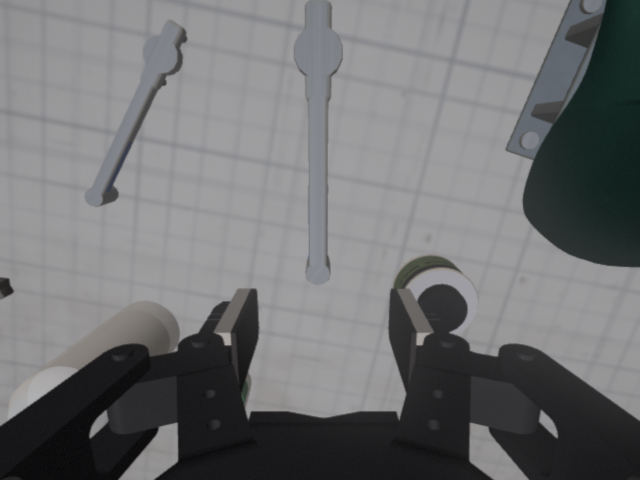

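The wrist view shows the large wrench nearly vertical in the image. Its disc is at (318,51) and its foot at (317,270); the tin is at (437,300), outside the fingers.

```bash
python3 -c "
from h import *
m=camera_model('wrist');m['pose']=np.load('w1.npy')
a=ray(m,[(318.2,51),(317.6,269)],34);print(a)
d=a[0]-a[1];print(np.linalg.norm(d),np.arctan2(d[1],d[0]))
u=d/np.linalg.norm(d);g=a[0]-u*120;print('grip',g,a[1]+40*u)
e=ray(m,[(309,200),(327.5,200),(308.5,100),(329,100)],34);print(e)
t=ray(m,[(440,300)],52);print('tin',t)
yaw=np.arctan2(d[1],d[0])-np.pi/2
print(yaw,rel(g[0],g[1],8,yaw))
"
```

```text
[[517.15993834 315.81731481  34.        ]
 [364.25703381 287.15365561  34.        ]]
155.56639602756533 0.18531234542903796
grip [399.2144886  293.70688999  34.        ] [403.57218373 294.52379721  34.        ]
[[416.48399879 303.58733415  34.        ]
 [419.09682631 290.09452357  34.        ]
 [485.34204192 316.60647128  34.        ]
 [488.05763835 302.63953395  34.        ]]
tin [[363.89780753 193.50423178  52.        ]]
-1.3854839813658586 (array([-0.45, -0.04, 17.03]), np.float64(-0.003))
```

Call:
arm_command(
  plan=[
    {"translation": [-0.3, 0, 3], "twist": 0, "gripper": 0.6},
    {"translation": [-0.4, 0, 7], "twist": 0.005, "gripper": 0.6},
    {"translation": [-0.4, 0, 11], "twist": 0.005, "gripper": 0.55},
    {"translation": [-0.4, 0, 14], "twist": 0.005, "gripper": 0.5},
    {"translation": [-0.4, 0, 15.5], "twist": 0.005, "gripper": 0.5},
  ],
)

```text
clock: 2.28
eef_pos: [397.1, 291.9, 19.9]
tcp_rot: [3.133, -0.005, -1.39]
contact_force: [-0.5, -0.9, -0.1]
opening: 0.501
```

```bash
python3 -c "
from h import *
show();print(rel(400,293.6,8,-1.385))
cv2.imwrite('pics/w2.png',grab_frame('wrist'))
"
```

```text
t 2.28 p [397.1 291.9  19.9] r [ 3.133 -0.005 -1.39 ] f [-0.5 -0.9 -0.1] tq [-0.04 -0.01 -0.  ] o 0.501 q6 2.02
(array([-0.13, -0.32,  1.19]), np.float64(-0.005))
```

View pics/w2.png

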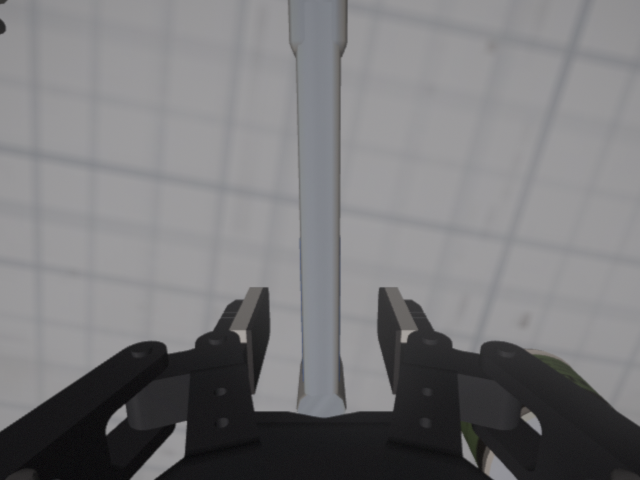

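Call:
arm_command(
  plan=[
    {"translation": [-0.1, -0.3, 0.6], "twist": -0.005, "gripper": 0.4},
    {"translation": [-0.1, -0.3, 1.2], "twist": -0.005, "gripper": 0.3},
    {"translation": [-0.1, -0.3, 1.2], "twist": -0.005, "gripper": 0.1},
    {"translation": [-0.1, -0.3, 1.2], "twist": -0.005, "gripper": 0.05},
    {"translation": [-0.1, -0.3, 1.2], "twist": -0.005, "gripper": 0.0},
  ],
  squeeze=90,
)

```text
clock: 2.75
eef_pos: [399.6, 293.1, 7.5]
tcp_rot: [3.132, -0.005, -1.385]
contact_force: [0.6, -0.3, -2.3]
opening: 0.148
```

Call:
arm_command(
  plan=[
    {"translation": [0, 0, 0], "twist": 0, "gripper": 0},
    {"translation": [0, 0, 0], "twist": 0, "gripper": 0},
    {"translation": [0, 0, -1.5], "twist": 0, "gripper": 0},
    {"translation": [0, 0, -4], "twist": 0, "gripper": 0},
    {"translation": [0, 0, -7], "twist": 0, "gripper": 0},
  ],
)

```text
clock: 3.17
eef_pos: [399.1, 292.8, 77.4]
tcp_rot: [3.129, -0.007, -1.385]
contact_force: [0.1, 0.1, -1.9]
opening: 0.147
```

```bash
python3 -c "
from h import *
show()
m=camera_model('wrist');cv2.imwrite('pics/w3.png',grab_frame('wrist'));np.save('w3.npy',m['pose'])
cv2.imwrite('pics/s3.png',cv2.resize(grab_frame('side')[120:300,220:400],None,fx=3.3,fy=3.3))
"
```

```text
t 3.17 p [399.1 292.8  77.4] r [ 3.129 -0.007 -1.385] f [ 0.1  0.1 -1.9] tq [-0.    0.08  0.  ] o 0.147 q6 2.02
```

View pics/w3.png

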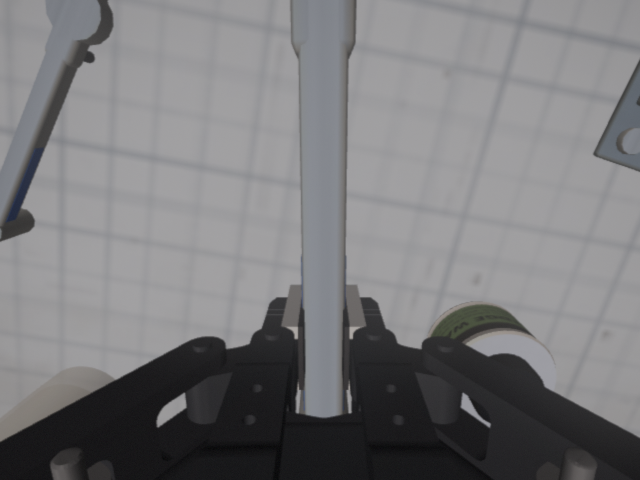

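View pics/s3.png

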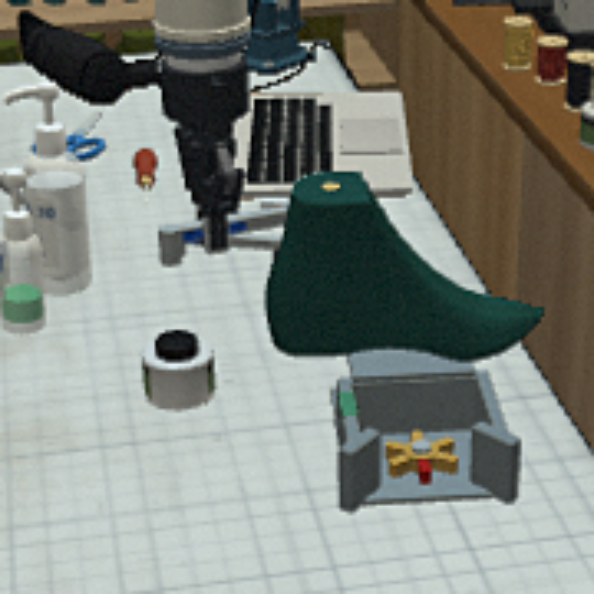

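```bash
cat > nut.py <<'E'
from h import *
def nut(img,m,c0,win=45):
    hsv=cv2.cvtColor(img,cv2.COLOR_BGR2HSV);H,S,V=[hsv[...,i] for i in range(3)]
    brass=(H>12)&(H<30)&(S>90);red=((H<8)|(H>172))&(S>110)
    ys,xs=np.nonzero(brass|red);P=ray(m,np.c_[xs,ys],20)[:,:2]
    k=np.hypot(*(P-c0).T)<win;P=P[k];R=red[ys,xs][k];c=(P.max(0)+P.min(0))/2
    print("n",len(P),"red",R.sum(),"centroid",P.mean(0).round(1),"minEnclosing",cv2.minEnclosingCircle(P.astype(np.float32)))
    return P,R
E
python3 - <<'E'
from nut import *
t=cv2.imread("pics/top0.png");m=camera_model("top")
P,R=nut(t,m,[528,21])
(cx,cy),r=cv2.minEnclosingCircle(P.astype(np.float32))
for c in ([cx,cy],[528.1,21.3],[527,21.5]):
    d=P-c;rr=np.hypot(*d.T);th=np.arctan2(d[:,1],d[:,0]);w=rr>15
    a6=np.angle(np.exp(6j*th[w]).sum())/6
    dr=d[R].mean(0);ar=np.arctan2(dr[1],dr[0])
    k=round((ar-a6)/(np.pi/3));print(c,"lug6",a6+k*np.pi/3,"red",ar,"q(yaw1.45)",3.22-((a6+k*np.pi/3-1.45)%(2*np.pi)))
s=grab_frame("side");ms=camera_model("side")
P,R=nut(s,ms,[528,21])
# wall lines from top image, inner floor colours: edges
E
```

```text
n 204 red 18 centroid [526.5  22.6] minEnclosing ((526.8405151367188, 21.745641708374023), 29.149337768554688)
[526.8405151367188, 21.745641708374023] lug6 -1.685852389896033 red -1.7019499647505294 q(yaw1.45) 0.07266708271644662
[528.1, 21.3] lug6 -1.6803364148711828 red -1.762722726903037 q(yaw1.45) 0.06715110769159649
[527, 21.5] lug6 -1.6837774401769319 red -1.7107843527786117 q(yaw1.45) 0.07059213299734557
n 183 red 20 centroid [524.1   8.9] minEnclosing ((523.2025146484375, 13.516627311706543), 35.103878021240234)
```

Call:
arm_command(
  plan=[
    {"translation": [0, 0, -4], "twist": 0, "gripper": 0},
    {"translation": [0, 0, -8], "twist": 0, "gripper": 0},
    {"translation": [0, 0, -12], "twist": 0, "gripper": 0},
    {"translation": [1.5, 0, -16], "twist": -0.1, "gripper": 0},
    {"translation": [4, 0, -17], "twist": -0.2, "gripper": 0},
  ],
)

```text
clock: 3.73
eef_pos: [411.7, 258.3, 254.6]
tcp_rot: [-3.14, -0.0, -1.179]
contact_force: [1.1, 0.5, -0.5]
opening: 0.14
```

```bash
python3 -c "
from h import *
show();print(rel(572,-90,247,0.38))
"
```

```text
t 3.73 p [411.7 258.3 254.6] r [-3.14  -0.    -1.179] f [ 1.1  0.5 -0.5] tq [-0.03 -0.01 -0.02] o 0.14 q6 1.74
(array([38.32, -1.5 ,  0.76]), np.float64(-1.559))
```

Call:
arm_command(
  plan=[
    {"translation": [2.5, -0.1, 0], "twist": -0.11, "gripper": 0},
    {"translation": [5.5, -0.2, 0], "twist": -0.22, "gripper": 0},
    {"translation": [8.5, -0.3, 0], "twist": -0.34, "gripper": 0},
    {"translation": [11.5, -0.5, 0], "twist": -0.46, "gripper": 0},
    {"translation": [14.5, -0.6, 0], "twist": -0.58, "gripper": 0},
  ],
)

```text
clock: 4.15
eef_pos: [472.6, 125.2, 253.4]
tcp_rot: [-3.141, -0.0, -0.592]
contact_force: [0.2, 0.1, -1.7]
opening: 0.151
```

```bash
python3 -c "
from h import *
show();print(rel(574.6,-88.5,247,0.409))
"
```

```text
t 4.15 p [472.6 125.2 253.4] r [-3.141 -0.    -0.592] f [ 0.2  0.1 -1.7] tq [-0.1   0.07  0.05] o 0.151 q6 0.85
(array([20.39, 12.03,  0.65]), np.float64(-1.001))
```

Call:
arm_command(
  plan=[
    {"translation": [2.2, 1.3, 0], "twist": -0.1, "gripper": 0},
    {"translation": [4.6, 2.7, 0], "twist": -0.2, "gripper": 0},
    {"translation": [7, 4.1, 0], "twist": -0.32, "gripper": 0},
    {"translation": [9.4, 5.5, 0], "twist": -0.44, "gripper": 0},
    {"translation": [12, 7, 0], "twist": -0.55, "gripper": 0},
  ],
)

```text
clock: 4.57
eef_pos: [532.8, -1.2, 252.0]
tcp_rot: [-3.142, 0.001, -0.036]
contact_force: [0.1, 0.1, -1.4]
opening: 0.146
```

```bash
python3 -c "
from h import *
show();print(rel(574.6,-88.5,110,0.409))
"
```

```text
t 4.57 p [532.8  -1.2 252. ] r [-3.142e+00  1.000e-03 -3.600e-02] f [ 0.1  0.1 -1.4] tq [-0.11 -0.03 -0.02] o 0.146 q6 0.03
(array([ 4.52,  8.58, 14.19]), np.float64(-0.445))
```

Call:
arm_command(
  plan=[
    {"translation": [1.2, 2.2, 0], "twist": -0.1, "gripper": 0},
    {"translation": [2.4, 4.6, 0], "twist": -0.21, "gripper": 0},
    {"translation": [3.6, 7, 1.5], "twist": -0.33, "gripper": 0},
    {"translation": [4.5, 8.6, 5], "twist": -0.44, "gripper": 0},
    {"translation": [4.5, 8.6, 9], "twist": -0.445, "gripper": 0},
  ],
)

```text
clock: 4.98
eef_pos: [577.4, -92.1, 161.7]
tcp_rot: [3.138, -0.003, 0.414]
contact_force: [0.8, 0.2, -2.9]
opening: 0.15
```

```bash
python3 -c "
from h import *
show();print(rel(574.6,-88.5,70,0.409))
"
```

```text
t 4.98 p [577.4 -92.1 161.7] r [ 3.138e+00 -3.000e-03  4.140e-01] f [ 0.8  0.2 -2.9] tq [-0.05 -0.12 -0.03] o 0.15 q6 -0.57
(array([-0.13, -0.47,  9.16]), np.float64(0.005))
```

Call:
arm_command(
  plan=[
    {"translation": [-0.1, -0.5, 3], "twist": 0.005, "gripper": 0},
    {"translation": [-0.1, -0.5, 6.5], "twist": 0.005, "gripper": 0},
    {"translation": [-0.1, -0.5, 10], "twist": 0.005, "gripper": 0},
    {"translation": [-0.1, -0.5, 11.2], "twist": 0.005, "gripper": 0},
    {"translation": [-0.1, -0.5, 11.2], "twist": 0.005, "gripper": 0},
  ],
)

```text
clock: 5.4
eef_pos: [571.7, -87.7, 45.7]
tcp_rot: [-3.141, 0.004, 0.409]
contact_force: [-0.5, -0.2, -1.5]
opening: 0.145
```

```bash
python3 -c "
from h import *
show()
t=grab_frame('top');cv2.imwrite('pics/t4f.png',t);s=grab_frame('side');cv2.imwrite('pics/s4f.png',s)
cv2.imwrite('pics/t4.png',cv2.resize(t[160:280,290:390],None,fx=5,fy=5,interpolation=cv2.INTER_CUBIC))
cv2.imwrite('pics/s4.png',cv2.resize(s[200:300,300:400],None,fx=6,fy=6,interpolation=cv2.INTER_CUBIC))
cv2.imwrite('pics/w4.png',grab_frame('wrist'))
"
```

```text
t 5.4 p [571.7 -87.7  45.7] r [-3.141  0.004  0.409] f [-0.5 -0.2 -1.5] tq [-0.12 -0.03 -0.03] o 0.145 q6 -0.56
```

View pics/t4.png

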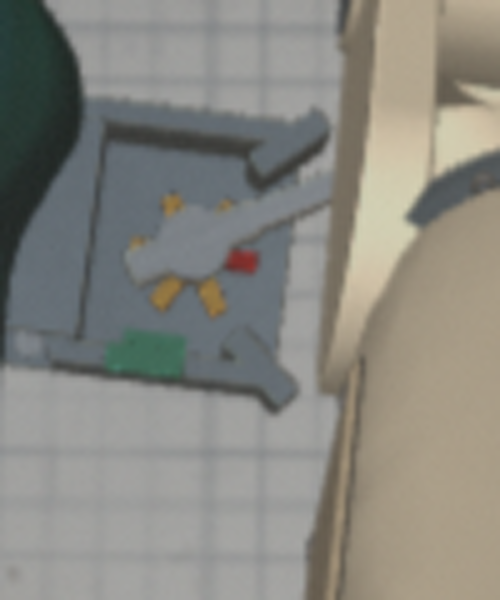

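View pics/s4.png

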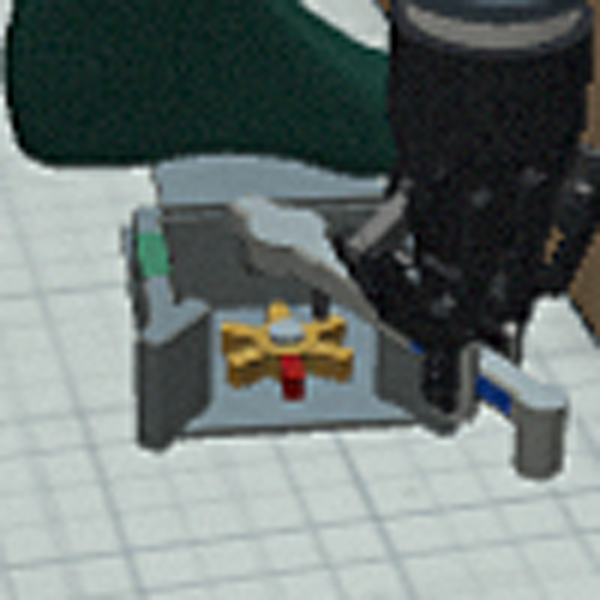

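View pics/w4.png

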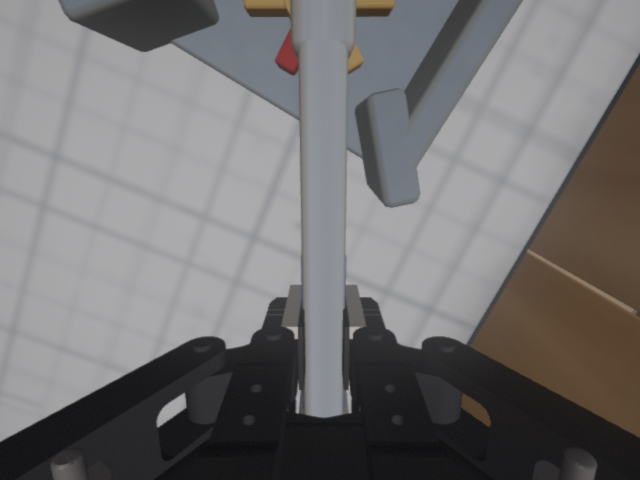

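```bash
python3 -c "
from h import *
m=camera_model('top')
b=lambda p:(np.array(p,float)+.5)/5-.5+[290,160]
s=sense();p=s['eef_pos'];y=s['tcp_rot'][2]+np.pi/2
for c in [(202,242),(205,240)]: print('disc',b(c),ray(m,b(c),72))
print('predicted head',p[:2]+120*np.array([np.cos(y),np.sin(y)]))
"
```

```text
disc [330. 208.] [[525.66613551  19.13984097  72.        ]]
disc [330.6 207.6] [[526.58157505  17.80075936  72.        ]]
predicted head [528.17528539  21.83557514]
```

Call:
arm_command(
  plan=[
    {"translation": [-0.08, 0, 0.8], "twist": 0, "gripper": 0},
    {"translation": [-0.08, 0, 1.6], "twist": 0, "gripper": 0},
    {"translation": [-0.08, 0, 2.2], "twist": 0, "gripper": 0},
    {"translation": [-0.08, 0, 2.8], "twist": 0, "gripper": 0},
    {"translation": [-0.08, 0, 3.1], "twist": 0, "gripper": 0},
  ],
)

```text
clock: 5.97
eef_pos: [575.1, -88.6, 19.2]
tcp_rot: [3.138, -0.004, 0.41]
contact_force: [-0.5, -0.5, -1.8]
opening: 0.146
```

```bash
python3 -c "
from h import *
show()
t=grab_frame('top');s=grab_frame('side')
a=cv2.resize(t[180:240,300:360],None,fx=6.6,fy=6.6,interpolation=cv2.INTER_CUBIC)
b=cv2.resize(s[220:280,320:380],None,fx=6.6,fy=6.6,interpolation=cv2.INTER_CUBIC)
cv2.imwrite('pics/ts5.png',np.hstack([a,b]))
"
```

```text
t 5.97 p [575.1 -88.6  19.2] r [ 3.138 -0.004  0.41 ] f [-0.5 -0.5 -1.8] tq [-0.1  -0.03  0.01] o 0.146 q6 -0.56
```

View pics/ts5.png

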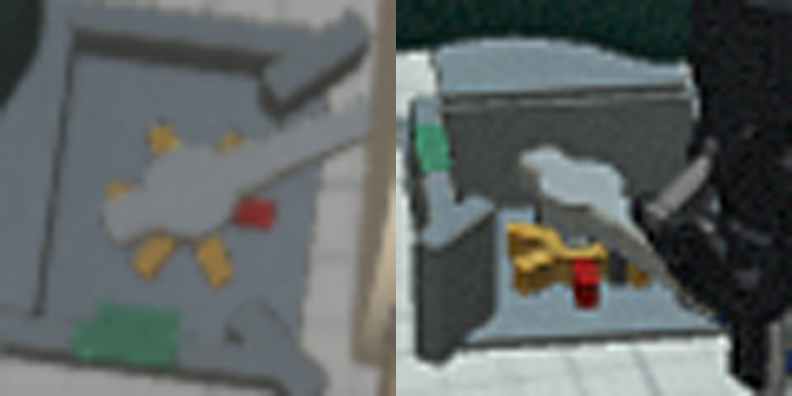

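```bash
python3 -c "
from h import *
show();print(rel(574.6,-88.5,14.3,0.409))
"
```

```text
t 6.07 p [574.9 -88.6  19.3] r [ 3.138e+00 -3.000e-03  4.100e-01] f [-0.3 -0.8 -2.1] tq [-0.1  -0.07  0.02] o 0.148 q6 -0.56
(array([-0.03, -0.02,  0.5 ]), np.float64(0.001))
```

Call:
arm_command(
  plan=[
    {"translation": [0, 0, 0.2], "twist": 0, "gripper": 0},
    {"translation": [0, 0, 0.5], "twist": 0, "gripper": 0},
    {"translation": [-0.48, -0.01, 0.5], "twist": 0.04, "gripper": 0},
    {"translation": [-1.2, -0.06, 0.5], "twist": 0.1, "gripper": 0},
    {"translation": [-2.15, -0.19, 0.5], "twist": 0.18, "gripper": 0},
  ],
)

```text
clock: 6.48
eef_pos: [554.2, -95.3, 14.0]
tcp_rot: [3.139, -0.003, 0.228]
contact_force: [-1.8, 0.1, -1.9]
opening: 0.147
```

```bash
cat >> h.py <<'E'
AX=np.array([527.1,21.5]);YB=1.45
def head():
    s=sense();y=s["tcp_rot"][2]+np.pi/2
    print("head err",(s["eef_pos"][:2]+120*np.array([np.cos(y),np.sin(y)])-AX).round(1),"phi",round(y-YB,3))
def tgt(phi,z):
    y=phi+YB;g=AX-120*np.array([np.cos(y),np.sin(y)]);return rel(g[0],g[1],z,y-np.pi/2)
E
python3 -c "
from h import *
grab_frame('top')
show();head();print(tgt(0,14.5))
"
```

```text
t 6.53 p [552.  -95.6  13.7] r [ 3.139e+00 -2.000e-03  2.210e-01] f [ 0.  -0.6 -2. ] tq [-0.09 -0.3  -0.2 ] o 0.145 q6 -0.39
head err [-1.4 -0. ] phi 0.341
(array([-3.88, -0.67, -0.09]), np.float64(0.341))
```

Call:
arm_command(
  plan=[
    {"translation": [-0.8, -0.03, -0.03], "twist": 0.07, "gripper": 0},
    {"translation": [-1.6, -0.12, -0.05], "twist": 0.14, "gripper": 0},
    {"translation": [-2.4, -0.26, -0.05], "twist": 0.21, "gripper": 0},
    {"translation": [-3.15, -0.46, -0.05], "twist": 0.28, "gripper": 0},
    {"translation": [-3.9, -0.7, -0.05], "twist": 0.345, "gripper": 0},
  ],
)

```text
clock: 6.95
eef_pos: [512.1, -97.6, 14.1]
tcp_rot: [3.14, -0.002, -0.126]
contact_force: [-0.8, -0.8, -2.3]
opening: 0.147
```

```bash
python3 -c "
from h import *
t=grab_frame('top')
show();head();print(tgt(-0.4,14.5))
a=cv2.resize(t[170:250,290:370],None,fx=7,fy=7,interpolation=cv2.INTER_CUBIC);cv2.imwrite('pics/t6.png',a)
"
```

```text
t 7.0 p [510.5 -97.3  13.9] r [ 3.14e+00 -1.00e-03 -1.30e-01] f [-0.5 -3.3 -3. ] tq [-0.59 -0.22 -0.19] o 0.147 q6 -0.06
head err [-1.   0.2] phi -0.01
(array([-4.47, -0.89, -0.06]), np.float64(0.39))
```

View pics/t6.png

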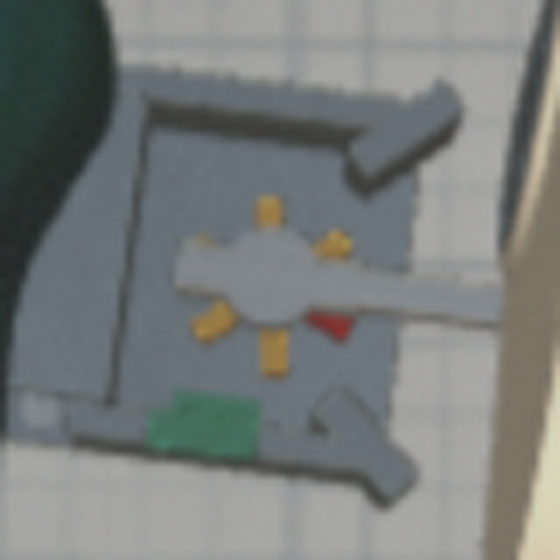

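The nut is turning: the red lug has moved down to (333,325). I'll continue the stroke.

Call:
arm_command(
  plan=[
    {"translation": [-0.9, -0.04, -0.05], "twist": 0.08, "gripper": 0},
    {"translation": [-1.8, -0.15, -0.05], "twist": 0.16, "gripper": 0},
    {"translation": [-2.7, -0.33, -0.05], "twist": 0.24, "gripper": 0},
    {"translation": [-3.6, -0.58, -0.05], "twist": 0.32, "gripper": 0},
    {"translation": [-4.47, -0.9, -0.05], "twist": 0.39, "gripper": 0},
  ],
)

```text
clock: 7.42
eef_pos: [467.3, -82.6, 14.4]
tcp_rot: [3.14, -0.001, -0.521]
contact_force: [-0.3, -1.7, -2.4]
opening: 0.147
```

```bash
python3 -c "
from h import *
t=grab_frame('top')
show();head();print(tgt(-0.65,14.5))
"
```

```text
t 7.47 p [465.8 -81.9  14.2] r [ 3.14  -0.    -0.526] f [-0.7 -1.3 -2.4] tq [-0.41 -0.2  -0.26] o 0.145 q6 0.35
head err [-1.   0.4] phi -0.406
(array([-2.8 , -0.38, -0.03]), np.float64(0.244))
```

Call:
arm_command(
  plan=[
    {"translation": [-0.7, -0.03, -0.03], "twist": 0.06, "gripper": 0},
    {"translation": [-1.4, -0.1, -0.03], "twist": 0.12, "gripper": 0},
    {"translation": [-2.1, -0.22, -0.03], "twist": 0.18, "gripper": 0},
    {"translation": [-2.8, -0.38, -0.03], "twist": 0.244, "gripper": 0},
    {"translation": [-2.8, -0.38, -0.03], "twist": 0.244, "gripper": 0},
  ],
)

```text
clock: 7.88
eef_pos: [443.7, -64.2, 14.7]
tcp_rot: [3.14, -0.001, -0.77]
contact_force: [-0.5, -2.7, -0.8]
opening: 0.15
```

```bash
python3 -c "
from h import *
t=grab_frame('top')
show();head();print(tgt(-0.58,50))
cv2.imwrite('pics/t7.png',cv2.resize(t[170:250,290:370],None,fx=7,fy=7,interpolation=cv2.INTER_CUBIC))
"
```

```text
t 7.93 p [444.2 -64.6  14.7] r [ 3.14e+00 -1.00e-03 -7.66e-01] f [ 0.3 -1.8 -2.1] tq [-0.47  0.11 -0.1 ] o 0.146 q6 0.62
head err [0.3 0.4] phi -0.645
(array([ 0.79,  0.03, -3.53]), np.float64(-0.065))
```

View pics/t7.png

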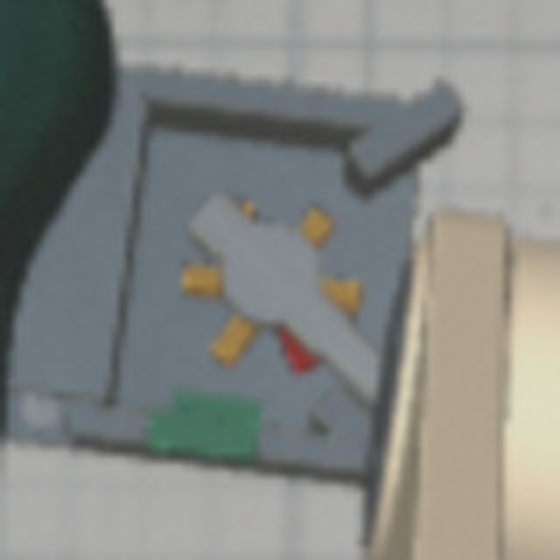

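Call:
arm_command(
  plan=[
    {"translation": [0.4, 0.01, 0], "twist": -0.03, "gripper": 0},
    {"translation": [0.8, 0.03, 0], "twist": -0.065, "gripper": 0},
    {"translation": [0.8, 0.03, -1.2], "twist": -0.065, "gripper": 0},
    {"translation": [0.8, 0.03, -2.8], "twist": -0.065, "gripper": 0},
    {"translation": [0.8, 0.03, -4], "twist": -0.065, "gripper": 0},
  ],
)

```text
clock: 8.35
eef_pos: [450.7, -70.5, 55.5]
tcp_rot: [3.141, -0.001, -0.696]
contact_force: [0.4, 0.6, -1.6]
opening: 0.147
```

```bash
python3 -c "
from h import *
t=grab_frame('top')
show();head();print(tgt(0,55))
cv2.imwrite('pics/t8.png',cv2.resize(t[170:250,290:370],None,fx=7,fy=7,interpolation=cv2.INTER_CUBIC))
"
```

```text
t 8.4 p [452.  -70.7  57.3] r [-3.141 -0.004 -0.696] f [ 1.2 -0.1 -1.2] tq [-0.11  0.02 -0.02] o 0.144 q6 0.54
head err [ 1.8 -0.2] phi -0.576
(array([ 6.38, -1.83,  0.25]), np.float64(-0.576))
```

View pics/t8.png

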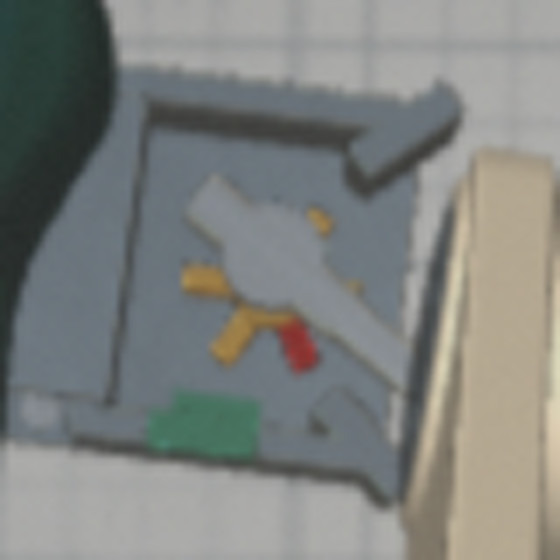

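Call:
arm_command(
  plan=[
    {"translation": [1.2, -0.08, 0], "twist": -0.11, "gripper": 0},
    {"translation": [2.6, -0.28, 0], "twist": -0.23, "gripper": 0},
    {"translation": [3.9, -0.65, 0], "twist": -0.35, "gripper": 0},
    {"translation": [5.2, -1.15, 0], "twist": -0.465, "gripper": 0},
    {"translation": [6.4, -1.83, 0], "twist": -0.576, "gripper": 0},
  ],
)

```text
clock: 8.82
eef_pos: [514.0, -98.4, 57.3]
tcp_rot: [3.14, -0.004, -0.111]
contact_force: [-0.2, -0.5, -1.5]
opening: 0.149
```

```bash
python3 -c "
from h import *
show();head();print(tgt(0.56,50))
"
```

```text
t 8.82 p [514.  -98.4  57.3] r [ 3.14  -0.004 -0.111] f [-0.2 -0.5 -1.5] tq [-0.08 -0.03  0.01] o 0.149 q6 -0.08
head err [ 0.2 -0.7] phi 0.01
(array([ 6.25, -1.84,  0.75]), np.float64(-0.55))
```

Call:
arm_command(
  plan=[
    {"translation": [1.3, -0.08, 0.2], "twist": -0.11, "gripper": 0},
    {"translation": [2.6, -0.28, 0.4], "twist": -0.22, "gripper": 0},
    {"translation": [3.9, -0.65, 0.6], "twist": -0.33, "gripper": 0},
    {"translation": [5.1, -1.15, 0.7], "twist": -0.44, "gripper": 0},
    {"translation": [6.25, -1.83, 0.75], "twist": -0.55, "gripper": 0},
  ],
)

```text
clock: 9.23
eef_pos: [579.3, -87.5, 49.3]
tcp_rot: [3.138, -0.003, 0.448]
contact_force: [0.1, -0.1, -1.7]
opening: 0.145
```

```bash
python3 -c "
from h import *
t=grab_frame('top');grab_frame('side')
cv2.imwrite('pics/w9.png',grab_frame('wrist'))
show();head();print(tgt(0.56,14.5))
cv2.imwrite('pics/t9f.png',t);cv2.imwrite('pics/t9.png',cv2.resize(t[170:250,290:370],None,fx=7,fy=7,interpolation=cv2.INTER_CUBIC))
"
```

```text
t 9.38 p [579.  -87.1  49.5] r [ 3.138e+00 -3.000e-03  4.400e-01] f [-0.2  0.2 -2.5] tq [-0.1  -0.1   0.03] o 0.145 q6 -0.59
head err [ 0.7 -0. ] phi 0.561
(array([-0.09, -0.05,  3.5 ]), np.float64(0.001))
```

View pics/t9.png

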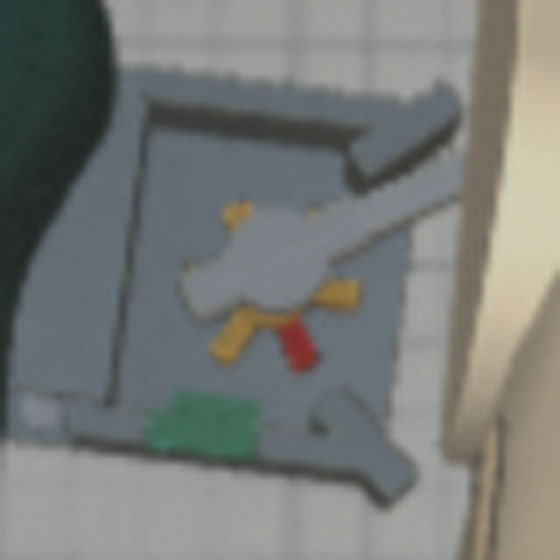

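View pics/w9.png

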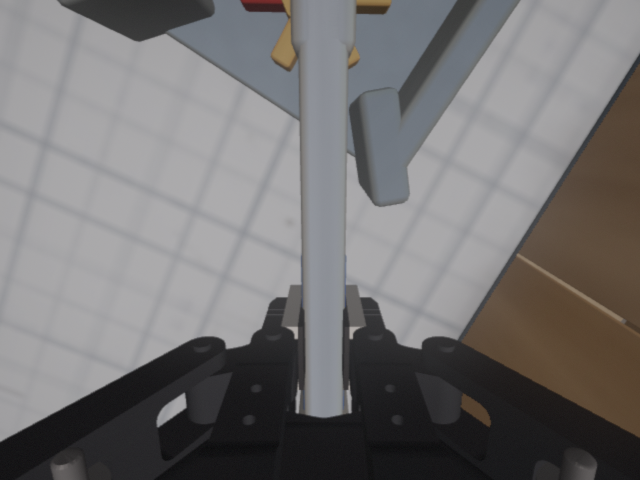

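Aligned as before: the bar is centred between the lugs, red at (265,5) and brass at (370,5). I'll lower the wrench with a small shift.

Call:
arm_command(
  plan=[
    {"translation": [-0.15, -0.05, 0.8], "twist": 0, "gripper": 0},
    {"translation": [-0.15, -0.05, 1.7], "twist": 0, "gripper": 0},
    {"translation": [-0.15, -0.05, 2.6], "twist": 0, "gripper": 0},
    {"translation": [-0.15, -0.05, 3.3], "twist": 0, "gripper": 0},
    {"translation": [-0.15, -0.05, 3.5], "twist": 0, "gripper": 0},
  ],
)

```text
clock: 9.8
eef_pos: [576.1, -87.4, 12.7]
tcp_rot: [3.139, -0.001, 0.439]
contact_force: [-1.5, 0.3, 0.7]
opening: 0.146
```

```bash
python3 -c "
from h import *
s=grab_frame('side')
show();head();print(tgt(0.2,14.5))
cv2.imwrite('pics/s10.png',cv2.resize(s[210:290,310:390],None,fx=7,fy=7,interpolation=cv2.INTER_CUBIC))
"
```

```text
t 9.85 p [576.3 -87.3  12.9] r [ 3.139e+00 -1.000e-03  4.400e-01] f [-0.7  0.1 -1.5] tq [ 0.01  0.07 -0.02] o 0.145 q6 -0.59
head err [-1.9 -0.2] phi 0.56
(array([-4.05, -0.71, -0.16]), np.float64(0.36))
```

View pics/s10.png

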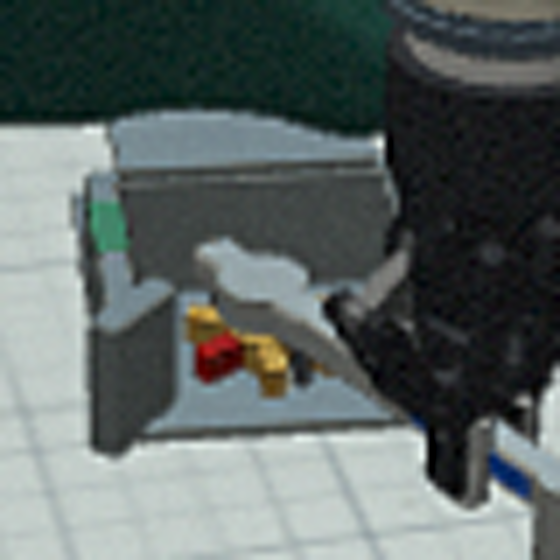

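Call:
arm_command(
  plan=[
    {"translation": [-0.8, -0.03, -0.1], "twist": 0.07, "gripper": 0},
    {"translation": [-1.6, -0.12, -0.1], "twist": 0.14, "gripper": 0},
    {"translation": [-2.4, -0.26, -0.1], "twist": 0.21, "gripper": 0},
    {"translation": [-3.2, -0.46, -0.1], "twist": 0.285, "gripper": 0},
    {"translation": [-4.05, -0.71, -0.1], "twist": 0.36, "gripper": 0},
  ],
)

```text
clock: 10.27
eef_pos: [536.0, -98.2, 13.9]
tcp_rot: [3.14, -0.001, 0.076]
contact_force: [-1.6, 3.2, -3.1]
opening: 0.147
```

```bash
python3 -c "
from h import *
grab_frame('side')
show();head();print(tgt(-0.17,14.5))
"
```

```text
t 10.32 p [534.2 -98.2  13.7] r [3.14e+00 1.00e-03 7.00e-02] f [ 0.2 -0.1 -1.9] tq [-0.26 -0.26 -0.15] o 0.148 q6 -0.25
head err [-1.3 -0. ] phi 0.191
(array([-4.11, -0.77, -0.08]), np.float64(0.361))
```

Call:
arm_command(
  plan=[
    {"translation": [-0.8, -0.03, -0.05], "twist": 0.07, "gripper": 0},
    {"translation": [-1.6, -0.12, -0.05], "twist": 0.14, "gripper": 0},
    {"translation": [-2.45, -0.27, -0.05], "twist": 0.21, "gripper": 0},
    {"translation": [-3.3, -0.48, -0.05], "twist": 0.285, "gripper": 0},
    {"translation": [-4.1, -0.77, -0.05], "twist": 0.36, "gripper": 0},
  ],
)

```text
clock: 10.73
eef_pos: [492.6, -93.6, 14.4]
tcp_rot: [3.14, -0.0, -0.291]
contact_force: [-0.9, -2.1, -2.6]
opening: 0.151
```

```bash
python3 -c "
from h import *
t=grab_frame('top')
show();head();print(tgt(-0.42,14.5))
cv2.imwrite('pics/t11.png',cv2.resize(t[170:250,290:370],None,fx=7,fy=7,interpolation=cv2.INTER_CUBIC))
"
```

```text
t 10.78 p [490.8 -93.1  14.1] r [ 3.14e+00  2.00e-03 -2.97e-01] f [-0.7 -1.5 -2.1] tq [-0.45 -0.21 -0.25] o 0.148 q6 0.11
head err [-1.1  0.1] phi -0.176
(array([-2.78, -0.38, -0.03]), np.float64(0.244))
```

View pics/t11.png

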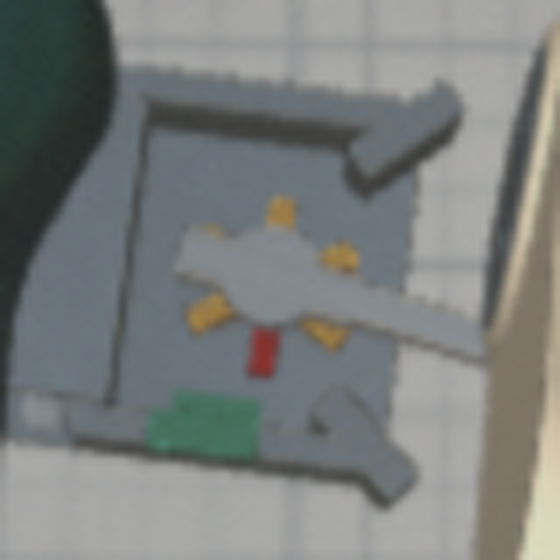

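Call:
arm_command(
  plan=[
    {"translation": [-0.7, -0.03, -0.03], "twist": 0.06, "gripper": 0},
    {"translation": [-1.5, -0.1, -0.03], "twist": 0.13, "gripper": 0},
    {"translation": [-2.3, -0.25, -0.03], "twist": 0.2, "gripper": 0},
    {"translation": [-3.1, -0.48, -0.03], "twist": 0.27, "gripper": 0},
    {"translation": [-3.45, -0.58, -0.03], "twist": 0.3, "gripper": 0},
  ],
)

```text
clock: 11.2
eef_pos: [459.5, -77.4, 14.7]
tcp_rot: [3.139, 0.0, -0.598]
contact_force: [0.3, -2.7, -1.5]
opening: 0.146
```

Run:
```python
from nut import *
t=grab_frame('top')
show();head();print(tgt(-0.42,14.5))
cv2.imwrite('pics/t12.png',cv2.resize(t[170:250,290:370],None,fx=7,fy=7,interpolation=cv2.INTER_CUBIC))
P,R=nut(t,camera_model('top'),[527,21.5])
d=P[R]-[527,21.6];d=d[np.hypot(*d.T)>10];m=d.mean(0);a=np.arctan2(m[1],m[0]);print("red",a%(2*np.pi),"q",3.22-(a%(2*np.pi)-1.45),len(d))
```

```text
t 11.25 p [459.4 -77.3  14.7] r [ 3.139e+00  1.000e-03 -5.980e-01] f [-0.5 -2.5 -1.9] tq [-0.59  0.06 -0.16] o 0.147 q6 0.43
head err [-0.2  0.4] phi -0.477
(array([0.72, 0.  , 0.02]), np.float64(-0.057))
n 76 red 20 centroid [520.6  22.8] minEnclosing ((527.01806640625, 21.613052368164062), 29.275253295898438)
red 2.7025365487920765 q 1.9674634512079237 20
```

View pics/t12.png

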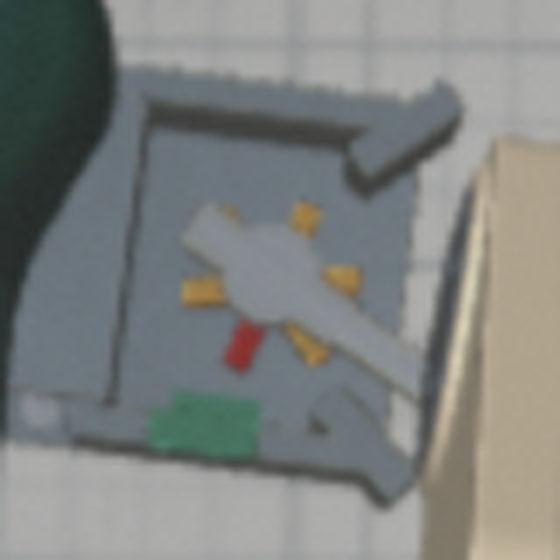

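The red lug now points at the middle of the green mark, with q ≈ 1.95–1.98. Next I'll unload the play slightly and release.

Call:
arm_command(
  plan=[
    {"translation": [0.3, 0.01, 0.02], "twist": -0.025, "gripper": 0},
    {"translation": [0.6, 0.01, 0.05], "twist": -0.05, "gripper": 0},
    {"translation": [0.6, 0.01, 0.07], "twist": -0.05, "gripper": 0},
    {"translation": [0.6, 0.01, 0.07], "twist": -0.05, "gripper": 0},
    {"translation": [0.6, 0.01, 0.07], "twist": -0.05, "gripper": 0},
  ],
)

```text
clock: 11.67
eef_pos: [464.5, -80.8, 14.0]
tcp_rot: [3.14, 0.001, -0.548]
contact_force: [-0.3, 0.2, -2.2]
opening: 0.148
```

Call:
arm_command(
  plan=[
    {"translation": [0, 0, 0], "twist": 0, "gripper": 0.2},
    {"translation": [0, 0, 0], "twist": 0, "gripper": 0.3},
    {"translation": [0, 0, 0], "twist": 0, "gripper": 0.45},
    {"translation": [0, 0, 0], "twist": 0, "gripper": 0.6},
    {"translation": [0, 0, 0], "twist": 0, "gripper": 0.6},
  ],
)

```text
clock: 12.08
eef_pos: [464.5, -80.8, 14.1]
tcp_rot: [3.14, 0.0, -0.548]
contact_force: [-0.2, -0.3, -0.1]
opening: 0.603
```

Run:
```python
from nut import *
cv2.imwrite('pics/w13.png',grab_frame('wrist'))
show()
```

```text
t 12.13 p [464.5 -80.8  14. ] r [ 3.14e+00  1.00e-03 -5.48e-01] f [-0.2  1.1 -0.2] tq [-0.02  0.03  0.04] o 0.6 q6 0.38
```

View pics/w13.png

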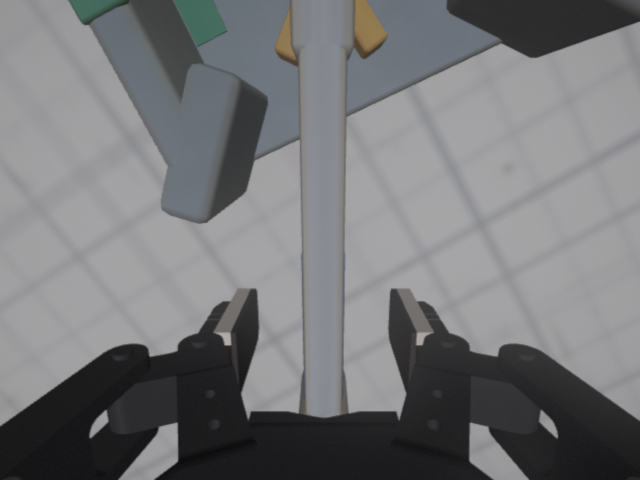

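The fingers are open with even gaps either side of the bar (255–300 and 347–390 px). I'll rise straight up, then away so the top camera can see.

Call:
arm_command(
  plan=[
    {"translation": [0, 0, -1.5], "twist": 0, "gripper": 0.6},
    {"translation": [0, 0, -4], "twist": 0, "gripper": 0.6},
    {"translation": [0, 0, -7.5], "twist": 0, "gripper": 0.6},
    {"translation": [0, 0, -11], "twist": 0, "gripper": 0.6},
    {"translation": [0, 0, -14], "twist": 0, "gripper": 0.6},
  ],
)

```text
clock: 12.55
eef_pos: [464.7, -80.6, 156.1]
tcp_rot: [3.14, 0.0, -0.548]
contact_force: [1.4, 0.0, -0.2]
opening: 0.598
```

Call:
arm_command(
  plan=[
    {"translation": [0, 2, -2], "twist": 0, "gripper": 0.6},
    {"translation": [0, 5, -4], "twist": 0, "gripper": 0.6},
    {"translation": [0, 8, -5], "twist": 0, "gripper": 0.6},
    {"translation": [0, 11, -5], "twist": 0, "gripper": 0.6},
    {"translation": [0, 13, -5], "twist": 0, "gripper": 0.6},
  ],
)

```text
clock: 12.97
eef_pos: [396.2, -193.1, 207.3]
tcp_rot: [3.139, -0.002, -0.548]
contact_force: [0.1, 0.7, -0.8]
opening: 0.602
```

Run:
```python
from nut import *
t=grab_frame('top');s=grab_frame('side')
show()
cv2.imwrite('pics/t14f.png',t)
cv2.imwrite('pics/ts14.png',np.hstack([cv2.resize(t[170:250,290:370],None,fx=5,fy=5,interpolation=cv2.INTER_CUBIC),cv2.resize(s[210:290,310:390],None,fx=5,fy=5,interpolation=cv2.INTER_CUBIC)]))
P,R=nut(t,camera_model('top'),[527,21.5])
d=P[R]-[527,21.6];m=d.mean(0);a=np.arctan2(m[1],m[0]);print("q red",3.22-(a%(2*np.pi)-1.45),len(d))
d=P-[527,21.6];d=d[np.hypot(*d.T)>20];th=np.arctan2(d[:,1],d[:,0]);a6=np.angle(np.exp(6j*th).sum())/6;print("q lugs",[3.22-(a6+k*np.pi/3-1.45) for k in (2,3)])
```

```text
t 13.07 p [ 395.7 -193.3  206.6] r [ 3.139e+00 -1.000e-03 -5.500e-01] f [-0.1  0.1 -0. ] tq [-0.02 -0.03 -0.03] o 0.601 q6 0.1
n 76 red 19 centroid [521.7  23. ] minEnclosing ((527.01806640625, 21.613052368164062), 29.275253295898438)
q red 1.9761135766534663 19
q lugs [np.float64(3.0255862742452164), np.float64(1.9783887230486183)]
```

View pics/ts14.png

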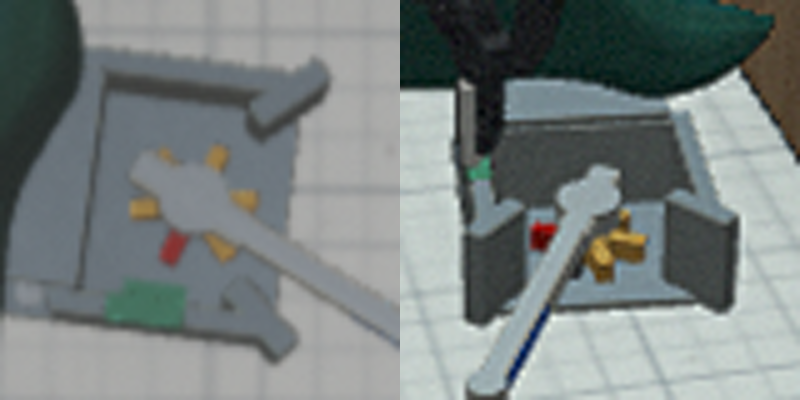

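View pics/t14f.png

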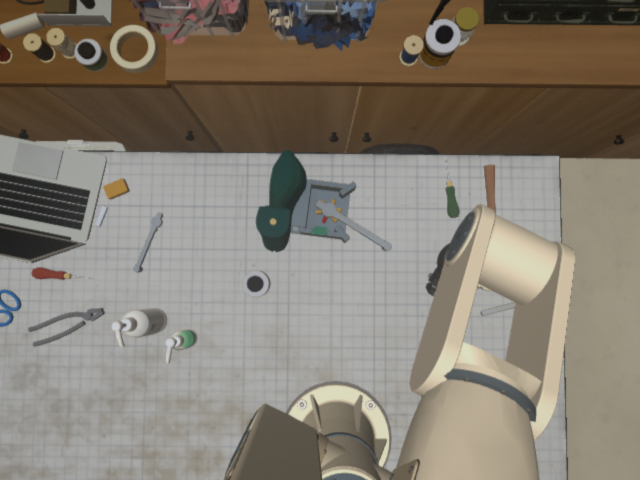

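The wrench is seated on the nut with its foot down. The lugs and the red mask both give q ≈ 1.98, and the gripper is well clear. I'm handing in.

```bash
python3 -c "
from rig import job
print(job.sign_off())"
```

```text
the job is handed in; nothing more can be done
None
```

I tightened the nut with the larger pin wrench in two clockwise strokes. Between them I lifted the wrench off, swung it back and reseated it in the next slots. I then let go and moved clear, and handed in at about 13 s of the 61 s.

**Nut position:** in the final top view, the red lug and the fit over the visible lugs both gave q ≈ 1.98. The middle of the green mark is at 1.95, and its ends are at 1.65 and 2.25.

**Wrench:** in the final side view it sits seated on the nut with its foot end down near the table. The gripper was about 200 mm above the table, touching nothing.

**Forces:** the contact force in every reading stayed under about 5 N.

**Other objects:** I never came near the hammer, spool, tin or awl. The final top view shows the tin and awl unmoved. The arm hid the spool and most of the hammer in that view, so I did not re-check those two by image.

**Disagreements:**
- Before the first seating, the top camera placed the wrench head about 3 mm from where the arm pose and wrist view put it. I trusted the wrist view, and the pins dropped in cleanly.
- Poses read right after fast moves were a few mm off until the arm settled.

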